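Rinsed cup onto the drying peg

ROBOT

A 6-joint arm with a two-finger parallel gripper is mounted at the origin on the work surface. World frame = base frame: x ahead of the robot, y to its left, z up, the work surface at z = 0. Lengths are in m, angles in rad, forces in N, time in s.
With the tool pointing down it reaches from about 0.35 to 0.975 m from the base axis. Payload 4.9 kg.
Tool frame: the origin (TCP) lies on the centre line of the jaws, within the pads' length; the fingertips stand 14 mm ahead of it and the grasp point (between the pads) lies 5 mm behind it; y points along the fingers, z is the direction in which the jaws open and shut, and the axes are right-handed (so a half turn about y gives the same grasp; the last joint's range is limited). The gripper opens to 85 mm and grips with 20 to 120 N. Pads are 22 mm wide; open, the fingers measure 114 mm over their backs; the gripper's body (76 mm by 85 mm) begins 54 mm behind the grasp point. The pads swing forward as they close: fully open they stand 13 mm farther back than shut.
Start: joints at [-1.344, 0.053, 1.613, -0, 1.476, -0.119], TCP at [0.212, -0.588, 0.245] pointing down, gripper open.
Joint ranges: [-3.01, 3.01], [-1.01, 2.22], [0.06, 2.58], [-1.02, 4.17], [0.09, 2.62], [-3.14, 3.14]. Speed limits (rad/s): [2.57, 2.57, 3.14, 3.14, 3.14, 3.14].

INTERFACE

Orientations are given as a rotation vector (axis times angle).
In Python, from station import ctrl gives the robot as it stands.
- The arm moves only by the tool servo_tool, never from a script. Its arguments are lists of equal length, an entry for each row: "delta_pos": the shift along the tool's x, y, z in m, a list of three; "dr": the turn, a rotation vector about the tool's x, y, z in degrees, a list of three; "grip": the opening, from 0 (shut) to 1 (fully open). In form: {"delta_pos": [[x, y, z], ...], "dr": [[rx, ry, rz], ...], "grip": [grip, ...]}. A call has 1 to 5 rows; each row shifts and turns the pose as measured when the row begins, along the tool's axes as they then stand; what a row does not reach is not made up. A row lasts 1/8 s, in which the tool goes at most 62.5 mm and 10.7 degrees, less where a joint would pass 70% of its speed; a pose out of reach is approached as far as the arm can. A call is refused whole if a number of a shift passes 0.0625 or a number of a turn 10.7, either way. A call with a gripper value outside its range is refused whole. The fingers move at their own pace and stop on an object; "grip_force" is the grip in N (left out, the last holds). Time passes only in rows, so rows that do not move let the fingers close. It gives the time, the measured TCP pose, the force and the opening at its end, in the units of the state.
- ctrl.get_obs(): the state, without advancing time (a new reading comes with each control period).
- ctrl.get_image(name): name is "side" or "top" or "wrist"; returns the picture (384x512x3 uint8, red, green, blue); there is no depth.
- ctrl.camera_params(name): a dict with "fovy" (degrees; the focal length in pixels is half the picture's height over the tangent of half this angle, whatever the lens; pixels are square), "cx", "cy" (the principal point, pixels), "eye" and "rotation" of the camera in the world. Camera axes: x right, y down, z forward; pixel columns grow to the right and rows downward; lengths in m; the calibration is good to about 2 mm. A picture is of the moment at which its call begins: read the wrist's pose just before it. camera_params takes no time and is no camera call; for the wrist camera it gives the pose at the moment of the call.
- ctrl.finish_job(): hands the job in, once; it reports no verdict.
Trained networks look in the newest picture that a camera, given by its name, has taken for a name from the list of things; names that differ only in an ending like _2 or _b are one class to them, and where a whole thing is asked for, a point or a joint stands for the part that bears it (a point fixed in the world has none). Each returns a list of dicts, best first, with "score" (0 to 1); they miss things now and then, are a little off and sometimes report something else, mostly with a low value. They report only what shows in the picture. A call takes as long as a camera call. They do not tell look-alikes from the thing itself.
- ctrl.masks_of(camera, label): "pixels" (384x512 bool, what is visible of it) and "extent" ([left, top, right, bottom] in pixels, round what is visible of it).
The state is a dict: "t": time; "q": joint angles; "dq": joint speeds; "effort": joint torques, N m; "tool_pos": TCP position; "tool_rot": TCP orientation; "contact_force": force on the tool from outside, world axes, zero at the start; "wrist_torque": the same for the moment, N m; "opening": finger opening in m.
Only numpy, scipy, OpenCV 4.12 (cv2) and the standard library are available. Lean on these libraries where they do the work, as an engineer would, in place of code of your own. Each camera call takes 0.05 s, during which the arm holds its last target.

TASK

At the coffee bar, take the rinsed orange cup out of its draining cradle, turn it mouth down and put it over the empty drying peg until its rim rests on the dish. Lower it all the way before you let go rather than dropping it, and leave the black cup and the white cup where they are.

Things in the scene. Friction and masses are not known exactly. Their poses are not given: they have to be found in the camera images.
- orange_cup_mid (a point): Orange cup to dry, loose: straight handleless tumbler, 64 mm outer diameter, 84 mm long, wall 3 mm, base 5 mm, 0.16 kg. Lies on a wire cradle's two rails (32 mm apart, under it, flanks free), mouth to the robot's right (-y, give or take 25 degrees), 25 degrees below level, rim at a low stop: lift straight up. Point: on its axis, 42 mm from the rim, about 70 mm above the table. z axis: from base to mouth.
- free_peg_seat (a point): The empty drying stand, fixed: round dark steel dish, 116 mm wide, 12 mm high, with an upright pale wooden peg in its middle, 22 mm thick, standing 60 mm above the dish, tip rounded. Point: on the peg's axis at the dish's upper face, 12 mm above the table, where an inverted cup's rim rests. z axis: up the peg.
- black_cup_mid (a point): A black cup of the same shape and size lying in a second cradle of the same kind, to be left alone. The point is on its axis half-way along; z axis towards its mouth.
- white_cup_mid (a point): A white cup of the same shape and size already upside down on a second stand of the same kind, to be left alone. The point is on its axis half-way along, 54 mm above the table; z axis towards its mouth, so down.
There are look-alikes about, which are no part of the job. Leave any blue or green look-alike of the part that bears orange_cup_mid alone.

How it is judged:
By the outcome, as a careful person would: the job done as asked, in the order asked, and still so for the second after the job is handed in, with the robot touching nothing.
It also fails if it takes over 48 s, if anything falls off the work surface, if the arm or the gripper's body presses on something with over 40 N, if the wrist force passes 120 N, or if a joint passes its speed limit or range.

## Working session

There is one attempt and no reset: what is moved stays moved. The work goes in short steps, Python scripts to look and compute and a tool call to move; the robot and the scene stay as the last step left them, time stands still between calls to the robot, and variables do not carry over. Pictures are saved under pics/ and viewed, and the job is handed in when it is done.

Besides the shell and the picture viewer there is one more tool, called after ">>>" as name(argument=value, ...) on one line, values as JSON. servo_tool: Moves the arm, as the interface text tells. Its arguments: {"type":"object","properties":{"delta_pos":{"type":"array","items":{"type":"array","items":{"type":"number"}}},"dr":{"type":"array","items":{"type":"array","items":{"type":"number"}}},"grip":{"type":"array","items":{"type":"number"}},"grip_force":{"type":"number"}},"required":["delta_pos","dr","grip"]}

```bash
mkdir -p pics; ls; cat > h.py <<'E'
import numpy as np, cv2
from scipy.spatial.transform import Rotation as R
from station import ctrl
E
python3 - <<'E'
from h import *
for c in ["side","top"]:
    im=ctrl.get_image(c); cv2.imwrite(f"pics/{c}0.png",im[:,:,::-1])
    p=ctrl.camera_params(c); print(c,p)
    for l in ["orange_cup_mid","free_peg_seat"]:
        for m in ctrl.masks_of(c,l): print(l,m["score"],m["extent"])
o=ctrl.get_obs(); print(o)
E
```

```text
pics
side {'fovy': 44.028005435654386, 'cx': 253.56325790394706, 'cy': 196.76361786993954, 'eye': array([0.01747398, 1.00239637, 0.77241084]), 'rotation': array([-0.61549562,  2.49740939, -1.39761079])}
orange_cup_mid 0.98 [158.9, 212.6, 187.4, 247.7]
orange_cup_mid 0.98 [243.2, 271.3, 280.9, 316.8]
orange_cup_mid 0.97 [292.5, 208.7, 314.4, 244.2]
orange_cup_mid 0.82 [218.8, 203.2, 245.4, 228.7]
orange_cup_mid 0.81 [259.9, 237.8, 301.1, 268.7]
free_peg_seat 0.56 [250.7, 177.9, 287.4, 212.7]
top {'fovy': 51.27282064418368, 'cx': 249.81131933548588, 'cy': 198.7199412656344, 'eye': array([ 0.37240819, -0.00680877,  1.15565628]), 'rotation': array([-2.1578774 ,  2.15700515, -0.15934656])}
orange_cup_mid 0.96 [227.2, 237.7, 264.6, 272.6]
orange_cup_mid 0.93 [192.5, 178.7, 234.2, 207.3]
orange_cup_mid 0.86 [161.4, 126.1, 196.4, 159.6]
orange_cup_mid 0.72 [179.6, 237.2, 214.6, 270.8]
orange_cup_mid 0.69 [117.1, 243.2, 154.0, 280.6]
free_peg_seat 0.98 [263.3, 179.6, 305.0, 218.9]
free_peg_seat 0.53 [346.4, 160.7, 378.0, 190.0]
{'t': 0.3, 'q': array([-1.34399603e+00,  5.29406317e-02,  1.61337461e+00,  1.04617573e-06,
        1.47599118e+00, -1.18974508e-01]), 'dq': array([ 0.00048516, -0.00349272, -0.00433505, -0.000552  , -0.00110256,
        0.00089454]), 'effort': array([-3.46332954e-04, -3.93100333e+01, -3.69756567e+01, -1.41784149e-04,
        3.95382580e-03,  2.01554076e-05]), 'tool_pos': array([ 0.21179622, -0.58779458,  0.24487048]), 'tool_rot': array([-0.35516023,  2.03429296, -2.03282155]), 'contact_force': array([0.42330526, 0.07160084, 0.20921575]), 'wrist_torque': array([ 0.04300855, -0.05068304, -0.02742165]), 'opening': 0.08559146990129081}
```

View pics/side0.png

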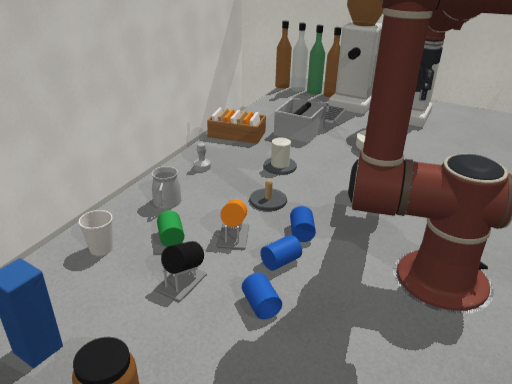

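View pics/top0.png

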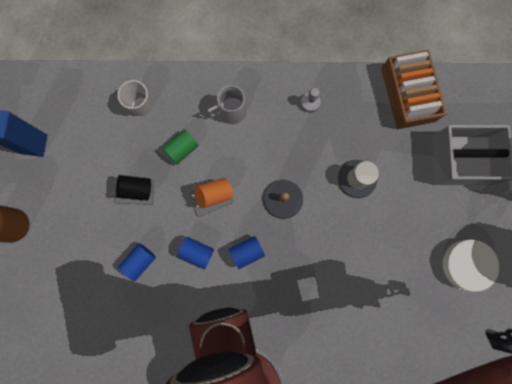

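```bash
cat >> h.py <<'E'
from scipy.optimize import least_squares, minimize
def cam(c):
    p=ctrl.camera_params(c); f=192/np.tan(np.radians(p["fovy"])/2)
    return f,p["cx"],p["cy"],np.array(p["eye"]),R.from_rotvec(p["rotation"]).as_matrix()
def proj(C,P):
    f,cx,cy,e,M=C; q=(np.atleast_2d(P)-e)@M
    return np.c_[cx+f*q[:,0]/q[:,2], cy+f*q[:,1]/q[:,2]]
def ray(C,u,v):
    f,cx,cy,e,M=C; d=M@np.array([(u-cx)/f,(v-cy)/f,1]); return e,d/d[2]*1
def onplane(C,u,v,z):
    e,d=ray(C,u,v); return e+d*(z-e[2])/d[2]
def cupdir(yaw,pit): # mouth dir; yaw from -y (toward +x positive), pit below level
    return np.array([np.sin(yaw)*np.cos(pit),-np.cos(yaw)*np.cos(pit),-np.sin(pit)])
def cuppts(p,d,r=.032,h=.042):
    a=np.cross(d,[0,0,1.]);
    if np.linalg.norm(a)<1e-3:a=np.array([1.,0,0])
    a/=np.linalg.norm(a); b=np.cross(d,a); t=np.linspace(0,2*np.pi,48,endpoint=False)
    c=r*(np.cos(t)[:,None]*a+np.sin(t)[:,None]*b)
    return np.r_[p+d*h+c,p-d*h+c]
def hullmask(C,P,s=4):
    q=proj(C,P); h=cv2.convexHull(((q+.5)*s*16).round().astype(np.int32)) if 0 else cv2.convexHull((q*s).astype(np.float32))
    return h[:,0]/s
def sil(C,P,shape=(384,512)):
    h=hullmask(C,P); S=4; m=np.zeros((shape[0]*S,shape[1]*S),np.uint8)
    cv2.fillConvexPoly(m,np.round((h+.5)*S*16).astype(np.int32),255,shift=4)
    return cv2.resize(m,(shape[1],shape[0]),interpolation=cv2.INTER_AREA)/255.
E
cat > a.py <<'E'
from h import *
ims={c:cv2.imread(f"pics/{c}0.png") for c in ["side","top"]}
C={c:cam(c) for c in ims}
M={}
for c in ims:
    hsv=cv2.cvtColor(ims[c],cv2.COLOR_BGR2HSV)
    m=((hsv[...,0]>6)&(hsv[...,0]<20)&(hsv[...,1]>180)&(hsv[...,2]>80)).astype(np.uint8)
    n,l,s,_=cv2.connectedComponentsWithStats(m)
    u,v={"side":(233,213),"top":(213,193)}[c]; k=l[v,u]; M[c]=(l==k).astype(float); print(c,s[k])
p0=onplane(C["top"],213,193,.08); print("p0",p0)
def cost(x):
    d=cupdir(x[3],x[4]); P=cuppts(x[:3],d)
    return sum(((sil(C[c],P)-M[c])**2).sum() for c in C)+ ((x[4]-.436)/.05)**2*2+((x[2]-.070)/.003)**2*2
best=None
for y in np.radians([-20,-10,0,10,20]):
    r=minimize(cost,[p0[0],p0[1],.07,y,.436],method="Nelder-Mead",options=dict(initial_simplex=np.array([[p0[0],p0[1],.07,y,.436]]+[list(np.array([p0[0],p0[1],.07,y,.436])+np.eye(5)[i]*[.01,.01,.006,.15,.08][i]) for i in range(5)]),maxiter=300))
    if best is None or r.fun<best.fun: best=r
x=best.x; print(best.fun,x[:3],np.degrees(x[3:]),[M[c].sum() for c in C])
for c in C:
    h=hullmask(C[c],cuppts(x[:3],cupdir(x[3],x[4]))); im=cv2.resize(ims[c],None,fx=4,fy=4,interpolation=cv2.INTER_CUBIC)
    cv2.polylines(im,[np.round((h+.5)*4).astype(np.int32)],True,(255,0,255),1)
    e=proj(C[c],np.array([x[:3]+cupdir(x[3],x[4])*.042]))[0]*4; cv2.circle(im,tuple(int(a) for a in e),4,(0,255,0),-1)
    u,v={"side":(248,213),"top":(245,195)}[c]
    cv2.imwrite(f"pics/{c}_z.png",im[v*4-220:v*4+220,u*4-300:u*4+300])
# dish
from itertools import product
for c,u in [("top",0)]:
    for m in ctrl.masks_of(c,"free_peg_seat"): print(m["score"],m["extent"],m["pixels"].sum())
E
python3 a.py
```

```text
side [221 200  26  27 524]
top [     0      0    512    384 195597]
p0 [0.53388715 0.07948312 0.08      ]
195395.07585227268 [0.49147855 0.14819153 0.10248636] [-84.09924238  35.13078329] [np.float64(524.0), np.float64(195597.0)]
0.98 [263.3, 179.6, 305.0, 218.9] 1201
0.53 [346.4, 160.7, 378.0, 190.0] 587
```

```bash
sed -i 's/(hsv\[...,0\]>6)&(hsv\[...,0\]<20)&(hsv\[...,1\]>180)&(hsv\[...,2\]>80)/(hsv[...,0]<20)\&(hsv[...,1]>150)\&(hsv[...,2]>80)/' a.py
python3 - <<'E'
import cv2
h=cv2.cvtColor(cv2.imread("pics/top0.png"),cv2.COLOR_BGR2HSV); print(h[193,213],h[193,205],h[186,222])
E
python3 a.py
```

```text
[ 12 179 182] [ 12 180 181] [ 12 183 176]
side [221 199  26  28 545]
top [195 179  37  29 754]
p0 [0.53388715 0.07948312 0.08      ]
88.1980566561899 [0.53768873 0.07894796 0.06702006] [23.88742185 26.84196957] [np.float64(545.0), np.float64(754.0)]
0.98 [263.3, 179.6, 305.0, 218.9] 1201
0.53 [346.4, 160.7, 378.0, 190.0] 587
```

View pics/top_z.png

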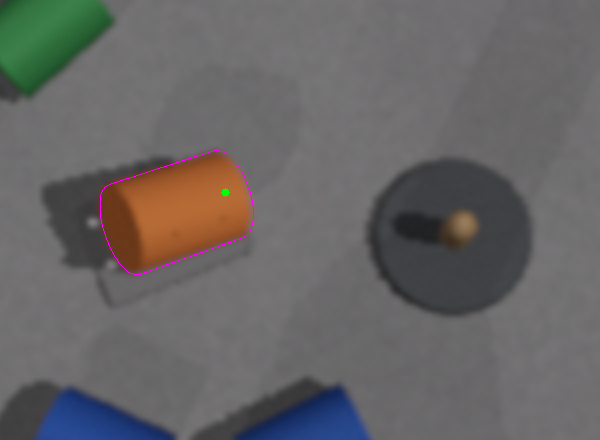

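View pics/side_z.png

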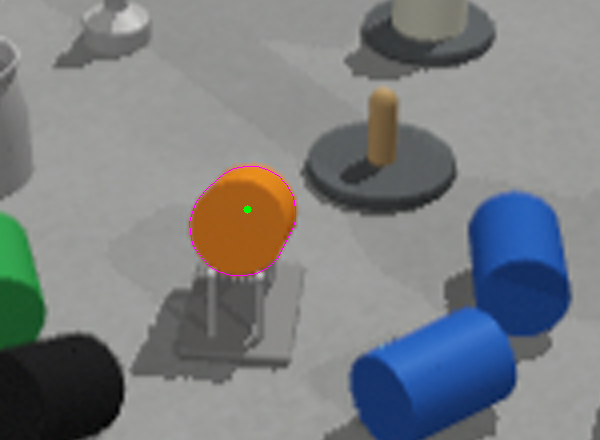

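```bash
cat > b.py <<'E'
from h import *
ims={c:cv2.imread(f"pics/{c}0.png") for c in ["side","top"]}
C={c:cam(c) for c in ims}
M={}
for c in ims:
    g=ims[c].max(2); sd={"top":(270,200),"side":(255,197)}[c]
    for m in ctrl.masks_of(c,"free_peg_seat"):
        e=m["extent"]; print(c,m["score"],e)
        if e[0]<sd[0]<e[2] and e[1]<sd[1]<e[3]: M[c]=m["pixels"].astype(float)
print({c:M[c].sum() for c in M})
def pts(x):
    z=np.array([0,0,1.]); return np.r_[cuppts(np.array([x[0],x[1],.006]),z,.058,.006)]
def peg(x):
    z=np.array([0,0,1.]); return np.r_[cuppts(np.array([x[0],x[1],.037]),z,.011,.025),[[x[0],x[1],.072]]]
def f(x,cs): return sum(((np.maximum(sil(C[c],pts(x)),sil(C[c],peg(x)))-M[c])**2).sum() for c in cs)
for cs in (["top"],["side"],["top","side"]):
    if any(c not in M for c in cs): continue
    r=minimize(f,[.53,-.075],args=(cs,),method="Nelder-Mead",options=dict(initial_simplex=[[.53,-.075],[.54,-.075],[.53,-.06]]))
    print(cs,r.x,r.fun)
x=r.x
for c in C:
    im=cv2.resize(ims[c],None,fx=4,fy=4,interpolation=cv2.INTER_CUBIC)
    for P in (pts(x),peg(x)): cv2.polylines(im,[np.round((hullmask(C[c],P)+.5)*4).astype(np.int32)],True,(255,0,255),1)
    u,v={"side":(268,193),"top":(284,198)}[c]
    cv2.imwrite(f"pics/{c}_d.png",im[v*4-150:v*4+150,u*4-150:u*4+150])
cv2.imwrite("pics/d.png",np.hstack([cv2.imread(f"pics/{c}_d.png") for c in C]))
o=ctrl.get_obs(); print(R.from_rotvec(o["tool_rot"]).as_matrix().round(3))
p=ctrl.camera_params("wrist"); print(p["eye"],R.from_rotvec(p["rotation"]).as_matrix().round(3), o["tool_pos"])
E
python3 b.py
```

```text
side 0.56 [250.7, 177.9, 287.4, 212.7]
top 0.98 [263.3, 179.6, 305.0, 218.9]
top 0.53 [346.4, 160.7, 378.0, 190.0]
{'side': np.float64(684.0), 'top': np.float64(1201.0)}
['top'] [ 0.52872032 -0.11604159] 60.14678969627066
['side'] [ 0.52981786 -0.12014226] 81.5041138023837
['top', 'side'] [ 0.52980867 -0.11665682] 150.28273740868897
[[-0.941 -0.     0.339]
 [-0.339  0.    -0.941]
 [ 0.    -1.    -0.   ]]
[ 0.27630252 -0.5653059   0.37322625] [[ 0.34  -0.906 -0.251]
 [-0.941 -0.328 -0.09 ]
 [-0.001  0.267 -0.964]] [ 0.21183171 -0.58798306  0.24527904]
```

View pics/d.png

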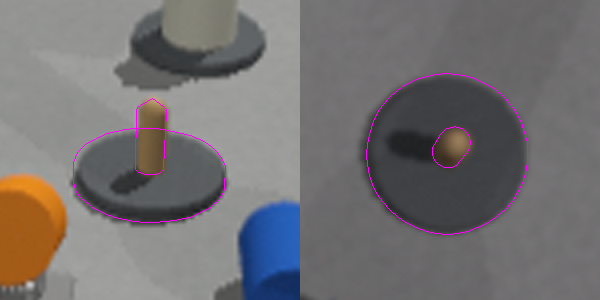

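```bash
cat > plan.py <<'E'
from h import *
np.set_printoptions(suppress=True)
CUP=np.array([.5377,.0789,.068]); YAW=np.radians(23.9); PIT=np.radians(25)
SEAT=np.array([.529,-.117,.012])
dh=np.array([np.sin(YAW),-np.cos(YAW),0]); d=cupdir(YAW,PIT); Z=np.array([0,0,1.])
def frame(h,down): # tool y heading h (unit horiz), 'down' deg below level
    t=np.radians(down); a=h*np.cos(t)-Z*np.sin(t); x=-h*np.sin(t)-Z*np.cos(t)
    return np.c_[x,a,np.cross(x,a)]
RG=frame(-dh,105)   # beyond vertical by 15
G=CUP-d*.012; TG=G+RG[:,1]*.005
def rows(tp,tr,n=None,per=(.05,9.5)):
    o=ctrl.get_obs(); p=o["tool_pos"]; Q=R.from_rotvec(o["tool_rot"]); T=R.from_matrix(tr)
    rel=(Q.inv()*T).as_rotvec(); ang=np.degrees(np.linalg.norm(rel)); D=np.linalg.norm(tp-p)
    k=n or max(1,int(np.ceil(max(D/per[0],ang/per[1]))))
    print("t",round(o["t"],2),"pos",p.round(4),"D",D.round(4),"ang",ang.round(1),"rows",k,"open",o["opening"].round(4),"F",o["contact_force"].round(1))
    for i in range(min(k,10)):
        Qi=Q*R.from_rotvec(rel*i/k)
        print((Qi.inv().apply((tp-p)/k)).round(4).tolist(),np.degrees(rel/k).round(1).tolist())
    print("q",o["q"].round(2))
E
python3 - <<'E'
from plan import *
print(TG,RG.round(2))
rows(TG+[0,0,.16],RG)
E
```

```text
[0.5338181  0.08766001 0.06824179] [[ 0.39  0.1   0.91]
 [-0.88 -0.24  0.41]
 [ 0.26 -0.97  0.  ]]Traceback (most recent call last):
  File "<stdin>", line 3, in <module>
  File "plan.py", line 15, in rows
    print("t",round(o["t"],2),"pos",p.round(4),"D",D.round(4),"ang",ang.round(1),"rows",k,"open",o["opening"].round(4),"F",o["contact_force"].round(1))
                                                                                                 ^^^^^^^^^^^^^^^^^^
AttributeError: 'float' object has no attribute 'round'
```

```bash
sed -i 's/o\["opening"\].round(4)/round(o["opening"],4)/' plan.py
python3 - <<'E'
from plan import *
rows(TG+[0,0,.16],RG)
E
```

```text
t 0.5 pos [ 0.2118 -0.588   0.2453] D 0.7486 ang 95.0 rows 15 open 0.0851 F [-0.7  0.6 -0.1]
[-0.0355, 0.0011, -0.0351] [0.8, -6.2, -0.8]
[-0.0391, 0.0002, -0.0311] [0.8, -6.2, -0.8]
[-0.0422, -0.0008, -0.0266] [0.8, -6.2, -0.8]
[-0.0448, -0.0017, -0.0219] [0.8, -6.2, -0.8]
[-0.0469, -0.0026, -0.0168] [0.8, -6.2, -0.8]
[-0.0484, -0.0035, -0.0116] [0.8, -6.2, -0.8]
[-0.0493, -0.0042, -0.0062] [0.8, -6.2, -0.8]
[-0.0497, -0.0049, -0.0008] [0.8, -6.2, -0.8]
[-0.0494, -0.0056, 0.0047] [0.8, -6.2, -0.8]
[-0.0485, -0.0061, 0.0101] [0.8, -6.2, -0.8]
q [-1.34  0.05  1.61 -0.    1.48 -0.12]
```

>>> servo_tool(delta_pos=[[-0.01,-0.04,-0.01],[-0.035,-0.03,-0.035],[-0.04,0,-0.03],[-0.043,0,-0.026],[-0.045,0,-0.022]], dr=[[0,-6,0],[0,-6,0],[0,-6,0],[0,-6,0],[0,-6,0]], grip=[1,1,1,1,1])

```text
t: 1.12
tool_pos: [0.287, -0.3844, 0.3179]
tool_rot: [-0.798, 1.696, -1.696]
contact_force: [0.1, -0.4, 0.7]
opening: 0.0853
```

```bash
python3 - <<'E'
from plan import *
rows(TG+[0,0,.16],RG)
E
```

```text
t 1.12 pos [ 0.287  -0.3844  0.3179] D 0.5402 ang 65.0 rows 11 open 0.0853 F [ 0.1 -0.4  0.7]
[-0.0474, 0.0082, -0.01] [0.7, -5.7, -1.2]
[-0.0483, 0.0071, -0.0053] [0.7, -5.7, -1.2]
[-0.0487, 0.006, -0.0005] [0.7, -5.7, -1.2]
[-0.0487, 0.005, 0.0043] [0.7, -5.7, -1.2]
[-0.0481, 0.004, 0.0091] [0.7, -5.7, -1.2]
[-0.047, 0.0032, 0.0138] [0.7, -5.7, -1.2]
[-0.0455, 0.0024, 0.0184] [0.7, -5.7, -1.2]
[-0.0435, 0.0017, 0.0228] [0.7, -5.7, -1.2]
[-0.041, 0.0011, 0.027] [0.7, -5.7, -1.2]
[-0.0381, 0.0007, 0.031] [0.7, -5.7, -1.2]
q [-1.09 -0.34  1.84  0.    1.63 -0.4 ]
```

>>> servo_tool(delta_pos=[[-0.047,0.008,-0.01],[-0.048,0.007,-0.005],[-0.049,0.006,0],[-0.049,0.005,0.004],[-0.048,0.004,0.009]], dr=[[0.7,-5.7,-1.2],[0.7,-5.7,-1.2],[0.7,-5.7,-1.2],[0.7,-5.7,-1.2],[0.7,-5.7,-1.2]], grip=[1,1,1,1,1])

```text
t: 1.75
tool_pos: [0.4009, -0.1633, 0.2788]
tool_rot: [-1.189, 1.253, -1.449]
contact_force: [1.6, 0.1, -0.4]
opening: 0.0855
```

>>> servo_tool(delta_pos=[[-0.047,0.003,0.014],[-0.0455,0.0025,0.0185],[-0.0435,0.002,0.023],[-0.041,0.001,0.027],[-0.038,0,0.031]], dr=[[0.7,-5.7,-1.2],[0.7,-5.7,-1.2],[0.7,-5.7,-1.2],[0.7,-5.7,-1.2],[0.7,-5.7,-1.2]], grip=[1,1,1,1,1])

```text
t: 2.38
tool_pos: [0.5131, 0.0613, 0.2385]
tool_rot: [-1.482, 0.788, -1.147]
contact_force: [-0.1, -0.8, -0.1]
opening: 0.0854
```

```bash
python3 - <<'E'
from plan import *
rows(TG+[0,0,.12],RG)
cv2.imwrite("pics/w1.png",ctrl.get_image("wrist")[:,:,::-1])
E
```

```text
t 2.38 pos [0.5131 0.0613 0.2385] D 0.0605 ang 4.4 rows 2 open 0.0854 F [-0.1 -0.8 -0.1]
[-0.015, 0.0223, 0.0138] [0.1, -2.2, -0.3]
[-0.0145, 0.0223, 0.0143] [0.1, -2.2, -0.3]
q [ 0.1  -0.24  1.91 -0.24  1.4  -0.21]
```

View pics/w1.png

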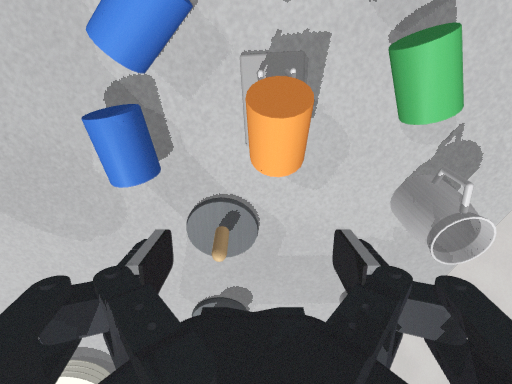

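>>> servo_tool(delta_pos=[[-0.015,0.022,0.014],[-0.0145,0.022,0.014],[0,0,0]], dr=[[0,-2.2,-0.3],[0,-2.2,-0.3],[0,0,0]], grip=[1,1,1])

```text
t: 2.8
tool_pos: [0.535, 0.0958, 0.1863]
tool_rot: [-1.523, 0.719, -1.079]
contact_force: [-0.5, -0.1, 0.1]
opening: 0.0852
```

```bash
cat > w.py <<'E'
from plan import *
import sys
rows(TG+[0,0,.06],RG)
C=cam("wrist"); im=np.ascontiguousarray(ctrl.get_image("wrist")[:,:,::-1])
hsv=cv2.cvtColor(im,cv2.COLOR_BGR2HSV); m=((hsv[...,0]<20)&(hsv[...,1]>150)&(hsv[...,2]>80)).astype(np.uint8)
n,l,s,_=cv2.connectedComponentsWithStats(m); k=1+np.argmax(s[1:,4]); M=(l==k).astype(float); print(s[k])
def f(x): return ((sil(C,cuppts(np.array([x[0],x[1],x[4]]),cupdir(x[2],x[3])))-M)**2).sum()+2*((x[3]-.436)/.02)**2+8*((x[4]-.069)/.0015)**2
x0=np.array([CUP[0],CUP[1],YAW,PIT,.068])
r=minimize(f,x0,method="Nelder-Mead",options=dict(initial_simplex=[x0]+[x0+np.eye(5)[i]*[.005,.005,.08,.05,.003][i] for i in range(5)],maxiter=500))
x=r.x; print(r.fun,M.sum(),x[[0,1,4]],np.degrees(x[2:4]))
cv2.polylines(im,[np.round(hullmask(C,cuppts(x[[0,1,4]],cupdir(x[2],x[3])))).astype(np.int32)],True,(255,0,255),1)
cv2.imwrite(sys.argv[1],im)
E
python3 w.py pics/w2.png
```

```text
t 2.8 pos [0.535  0.0958 0.1863] D 0.0587 ang 0.8 rows 2 open 0.0852 F [-0.5 -0.1  0.1]
[-0.0041, 0.029, -0.0021] [0.0, 0.4, -0.1]
[-0.0041, 0.029, -0.0022] [0.0, 0.4, -0.1]
q [ 0.16 -0.12  1.9  -0.26  1.31 -0.21]
[ 210  114   79  108 6706]
89.31594721760426 6706.0 [0.53867005 0.07880866 0.06565579] [22.71183956 26.47380116]
```

View pics/w2.png

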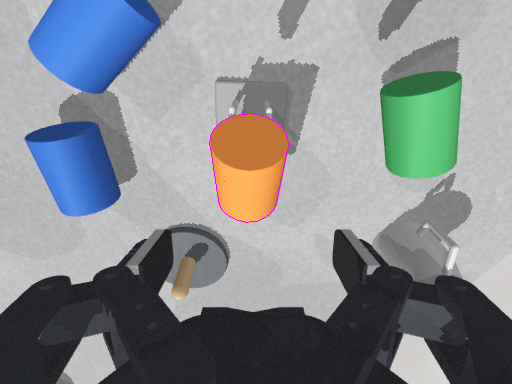

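```bash
sed -i 's/^CUP=.*/CUP=np.array([.5382,.0789,.0675]); YAW=np.radians(23.3); PIT=np.radians(25.5)/' plan.py
python3 - <<'E'
from plan import *
rows(TG,RG,4)
E
```

```text
t 2.85 pos [0.5356 0.0955 0.1879] D 0.1203 ang 1.4 rows 4 open 0.0854 F [-0.5 -0.2  0.5]
[-0.0061, 0.0294, -0.001] [-0.1, 0.3, -0.0]
[-0.0061, 0.0294, -0.001] [-0.1, 0.3, -0.0]
[-0.0061, 0.0294, -0.001] [-0.1, 0.3, -0.0]
[-0.0061, 0.0294, -0.001] [-0.1, 0.3, -0.0]
q [ 0.16 -0.12  1.9  -0.26  1.31 -0.21]
```

>>> servo_tool(delta_pos=[[-0.009,0.027,-0.002],[-0.007,0.027,-0.001],[-0.006,0.025,0],[0,0,0]], dr=[[0,0.6,0],[0,0.6,0],[0,0,0],[0,0,0]], grip=[1,1,1,1])

```text
t: 3.35
tool_pos: [0.536, 0.0931, 0.1119]
tool_rot: [-1.502, 0.729, -1.111]
contact_force: [0.1, -0.1, 0.0]
opening: 0.0854
```

```bash
python3 - <<'E'
from plan import *
rows(TG,RG)
E
```

```text
t 3.35 pos [0.536  0.0931 0.1119] D 0.0444 ang 0.9 rows 1 open 0.0854 F [ 0.1 -0.1  0. ]
[-0.0072, 0.0436, -0.0042] [-0.8, -0.4, 0.0]
q [ 0.16 -0.04  1.96 -0.27  1.16 -0.14]
```

>>> servo_tool(delta_pos=[[-0.003,0.018,-0.004],[-0.003,0.015,0],[-0.001,0.01,0],[0,0,0]], dr=[[-0.8,-0.4,0],[0,0,0],[0,0,0],[0,0,0]], grip=[1,1,1,1])

```text
t: 3.85
tool_pos: [0.5367, 0.0867, 0.07]
tool_rot: [-1.513, 0.731, -1.106]
contact_force: [0.1, -0.8, 0.2]
opening: 0.0854
```

```bash
python3 - <<'E'
from plan import *
rows(TG,RG)
cv2.imwrite("pics/w3.png",ctrl.get_image("wrist")[:,:,::-1])
cv2.imwrite("pics/s3.png",cv2.resize(ctrl.get_image("side")[150:330,150:390,::-1],None,fx=3,fy=3))
E
```

```text
t 3.85 pos [0.5367 0.0867 0.07  ] D 0.0033 ang 0.3 rows 1 open 0.0854 F [ 0.1 -0.8  0.2]
[-0.0023, 0.0017, -0.0017] [-0.3, -0.1, 0.1]
q [ 0.15  0.02  1.98 -0.29  1.09 -0.13]
```

View pics/w3.png

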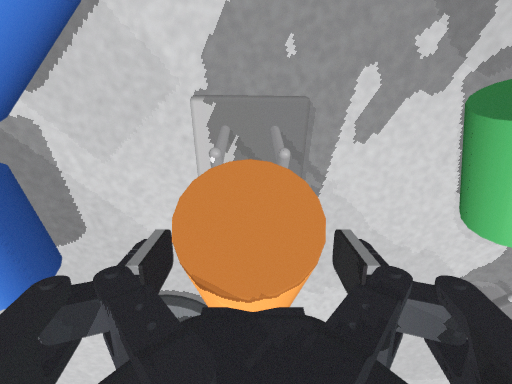

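View pics/s3.png

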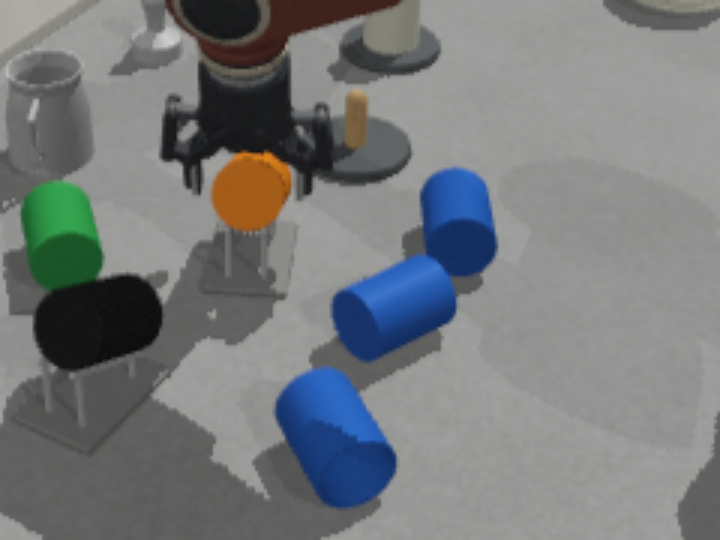

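>>> servo_tool(delta_pos=[[-0.002,0.001,-0.001],[0,0,0],[0,0,0],[0,0,0],[0,0,0]], dr=[[0,0,0],[0,0,0],[0,0,0],[0,0,0],[0,0,0]], grip=[0.85,0.75,0.65,0.55,0.5], grip_force=45)

```text
t: 4.58
tool_pos: [0.5364, 0.0879, 0.071]
tool_rot: [-1.511, 0.728, -1.109]
contact_force: [-0.7, -1.1, -0.1]
opening: 0.0617
```

>>> servo_tool(delta_pos=[[0,0,0],[0,0,0]], dr=[[0,0,0],[0,0,0]], grip=[0.4,0.4])

```text
t: 4.82
tool_pos: [0.5364, 0.0879, 0.071]
tool_rot: [-1.511, 0.728, -1.109]
contact_force: [-0.8, -1.3, 0.7]
opening: 0.0615
```

```bash
python3 - <<'E'
from plan import *
rows(ctrl.get_obs()["tool_pos"]+[0,0,.15],RG,5)
E
```

```text
t 4.83 pos [0.5364 0.0879 0.071 ] D 0.15 ang 0.5 rows 5 open 0.0615 F [-0.8 -1.3  0.7]
[0.0079, -0.0289, 0.0002] [-0.1, -0.0, 0.1]
[0.0079, -0.0289, 0.0002] [-0.1, -0.0, 0.1]
[0.0078, -0.029, 0.0001] [-0.1, -0.0, 0.1]
[0.0078, -0.029, 0.0001] [-0.1, -0.0, 0.1]
[0.0078, -0.029, 0.0] [-0.1, -0.0, 0.1]
q [ 0.15  0.02  1.98 -0.29  1.09 -0.13]
```

>>> servo_tool(delta_pos=[[0.003,-0.01,0],[0.005,-0.02,0],[0.008,-0.029,0],[0.008,-0.029,0],[0.008,-0.029,0]], dr=[[0,0,0],[0,0,0],[0,0,0],[0,0,0],[0,0,0]], grip=[0.4,0.4,0.4,0.4,0.4])

```text
t: 5.45
tool_pos: [0.5333, 0.0882, 0.1936]
tool_rot: [-1.513, 0.733, -1.103]
contact_force: [-0.7, -0.4, -1.1]
opening: 0.0616
```

>>> servo_tool(delta_pos=[[0.008,-0.029,0],[0.008,-0.029,0],[0,0,0]], dr=[[0,0,0],[0,0,0],[0,0,0]], grip=[0.4,0.4,0.4])

```text
t: 5.82
tool_pos: [0.5346, 0.0887, 0.2607]
tool_rot: [-1.505, 0.728, -1.106]
contact_force: [-0.6, -0.5, -1.5]
opening: 0.0619
```

```bash
cat > c.py <<'E'
# fit held cup in tool frame from wrist+side(+top) images
from plan import *
import sys
tag=sys.argv[1]; cams=sys.argv[2].split(",")
o=ctrl.get_obs(); P=o["tool_pos"]; Q=R.from_rotvec(o["tool_rot"]).as_matrix()
print(round(o["t"],2),P.round(4),"open",o["opening"],o["contact_force"].round(1),"q",o["q"].round(2))
print("y",Q[:,1].round(3))
im={};M={};C={};V={}
d0=Q.T@d if len(sys.argv)<4 else None
for c in cams:
    C[c]=cam(c); im[c]=np.ascontiguousarray(ctrl.get_image(c)[:,:,::-1])
    hsv=cv2.cvtColor(im[c],cv2.COLOR_BGR2HSV); m=((hsv[...,0]<20)&(hsv[...,1]>165)&(hsv[...,2]>60)).astype(np.uint8)
    n,l,s,ce=cv2.connectedComponentsWithStats(m)
    g=proj(C[c],P-Q[:,1]*.005)[0]; ok=[i for i in range(1,n) if s[i,4]>60]
    k=min(ok,key=lambda i:np.hypot(*(ce[i]-g))); M[c]=(l==k)
    # ignore dark (gripper) pixels as occluders
    V[c]=~(im[c].max(2)<75); print(c,s[k],g.round())
# cup dir in tool frame: angle th in x-y plane; nominal RG^T d
dn=RG.T@d; th0=np.arctan2(dn[1],dn[0])
def geo(x):
    dt=np.array([np.cos(x[2])*np.cos(x[4]),np.sin(x[2])*np.cos(x[4]),np.sin(x[4])]); ct=np.array([x[0],x[1],x[3]])
    return P+Q@ct,Q@dt
def f(x):
    p,dd=geo(x); return sum((((sil(C[c],cuppts(p,dd))-M[c])**2)*V[c]).sum()*(1 if c!="wrist" else .2) for c in cams)+(x[3]/.002)**2*2+(x[4]/.03)**2*2
c0=-.005*np.array([0,1,0])+dn*.012
x0=np.array([c0[0],c0[1],th0,0,0])
r=minimize(f,x0,method="Nelder-Mead",options=dict(initial_simplex=[x0]+[x0+np.eye(5)[i]*[.005,.005,.1,.003,.05][i] for i in range(5)],maxiter=600))
x=r.x; p,dd=geo(x); print("cost",f(x0),r.fun,"x0",x0.round(4),"x",x.round(4),"\nmid",p.round(4),"d",dd.round(3),"tiltFromDown",np.degrees(np.arccos(-dd[2])).round(1),"rimctr",(p+dd*.042).round(4), "lowest rim z",(cuppts(p,dd)[:,2].min()).round(4))
for c in cams:
    cv2.polylines(im[c],[np.round(hullmask(C[c],cuppts(p,dd))).astype(np.int32)],True,(255,0,255),1)
    cv2.imwrite(f"pics/{tag}_{c}.png",im[c])
E
python3 c.py l1 side,wrist
```

```text
5.83 [0.5346 0.0887 0.2607] open 0.0618956248965313 [-0.6 -0.5 -1.5] q [ 0.15 -0.19  1.83 -0.25  1.42 -0.23]
y [ 0.113 -0.234 -0.966]
side [219 134  27  28 586] [232. 147.]
wrist [  177   163   151   146 17225] [253. 254.]
cost 354.8919769319493 204.95361768129862 x0 [0.0091 0.0028 0.7069 0.     0.    ] x [ 0.0084  0.0076  0.7032 -0.      0.0085] 
mid [0.5387 0.0794 0.2556] d [ 0.371 -0.825 -0.426] tiltFromDown 64.8 rimctr [0.5542 0.0448 0.2376] lowest rim z 0.2087
```

View pics/l1_side.png

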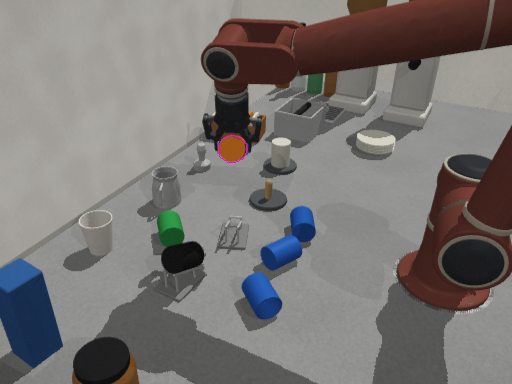

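View pics/l1_wrist.png

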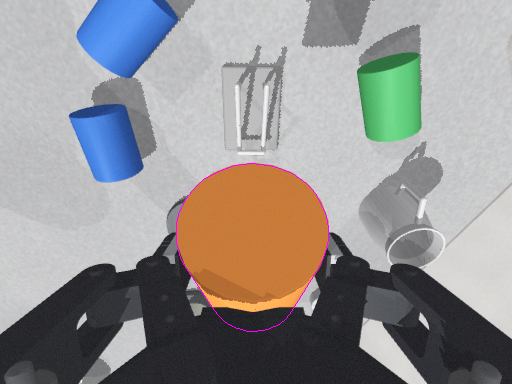

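```bash
cat >> plan.py <<'E'
CT=np.array([.0084,.0076,0]); TH=np.degrees(.7032)
def goal(mid,az,down):
    a=np.radians(az); F=frame(np.array([np.cos(a),np.sin(a),0]),down); return np.asarray(mid)-F@CT,F
E
python3 - <<'E'
from plan import *
rows(*goal([SEAT[0],SEAT[1],.26],0,105))
E
```

```text
t 5.92 pos [0.5328 0.0884 0.2565] D 0.2057 ang 113.4 rows 12 open 0.0615 F [ 0.2 -0.2 -2.3]
[0.0156, 0.0034, -0.0063] [-2.5, 9.1, -0.0]
[0.0164, 0.0036, -0.0036] [-2.5, 9.1, -0.0]
[0.0167, 0.0037, -0.0008] [-2.5, 9.1, -0.0]
[0.0166, 0.0037, 0.002] [-2.5, 9.1, -0.0]
[0.0161, 0.0035, 0.0048] [-2.5, 9.1, -0.0]
[0.0151, 0.0033, 0.0074] [-2.5, 9.1, -0.0]
[0.0137, 0.0029, 0.0098] [-2.5, 9.1, -0.0]
[0.012, 0.0025, 0.012] [-2.5, 9.1, -0.0]
[0.0099, 0.0019, 0.0138] [-2.5, 9.1, -0.0]
[0.0076, 0.0013, 0.0153] [-2.5, 9.1, -0.0]
q [ 0.15 -0.19  1.84 -0.25  1.42 -0.23]
```

>>> servo_tool(delta_pos=[[0.0155,0.0035,-0.006],[0.0165,0.0035,-0.0035],[0.0165,0.0035,-0.001],[0.0165,0.0035,0.002],[0.016,0.0035,0.005]], dr=[[-2.5,9.1,0],[-2.5,9.1,0],[-2.5,9.1,0],[-2.5,9.1,0],[-2.5,9.1,0]], grip=[0.4,0.4,0.4,0.4,0.4])

```text
t: 6.55
tool_pos: [0.5294, 0.0026, 0.2472]
tool_rot: [-1.224, 1.456, -1.693]
contact_force: [-0.4, 0.5, -1.3]
opening: 0.0617
```

```bash
python3 - <<'E'
from plan import *
rows(*goal([SEAT[0],SEAT[1],.27],0,105))
E
```

```text
t 6.55 pos [0.5294 0.0026 0.2472] D 0.1233 ang 64.9 rows 7 open 0.0617 F [-0.4  0.5 -1.3]
[0.0155, -0.0001, 0.0084] [-2.3, 9.0, 0.1]
[0.0139, -0.0005, 0.0107] [-2.3, 9.0, 0.1]
[0.0121, -0.001, 0.0127] [-2.3, 9.0, 0.1]
[0.01, -0.0016, 0.0144] [-2.3, 9.0, 0.1]
[0.0076, -0.0022, 0.0157] [-2.3, 9.0, 0.1]
[0.005, -0.0029, 0.0166] [-2.3, 9.0, 0.1]
[0.0024, -0.0035, 0.0171] [-2.3, 9.0, 0.1]
q [-0.02 -0.08  1.76 -0.23  1.59  0.43]
```

>>> servo_tool(delta_pos=[[0.0155,0,0.0085],[0.014,-0.001,0.0105],[0.012,-0.001,0.0125],[0.01,-0.002,0.0145],[0.0075,-0.003,0.0155]], dr=[[-2.3,9,0],[-2.3,9,0],[-2.3,9,0],[-2.3,9,0],[-2.3,9,0]], grip=[0.4,0.4,0.4,0.4,0.4])

```text
t: 7.18
tool_pos: [0.5305, -0.0835, 0.2548]
tool_rot: [0.649, -2.137, 2.208]
contact_force: [0.0, -1.2, -1.9]
opening: 0.0619
```

```bash
python3 - <<'E'
from plan import *
rows(*goal([SEAT[0],SEAT[1],.22],0,TH))
E
```

```text
t 7.17 pos [ 0.5305 -0.0835  0.2548] D 0.041 ang 68.6 rows 8 open 0.0619 F [ 0.  -1.2 -1.9]
[0.0005, 0.0032, 0.004] [0.7, 2.1, 8.3]
[0.0008, 0.0031, 0.004] [0.7, 2.1, 8.3]
[0.0011, 0.003, 0.004] [0.7, 2.1, 8.3]
[0.0014, 0.0029, 0.004] [0.7, 2.1, 8.3]
[0.0017, 0.0027, 0.004] [0.7, 2.1, 8.3]
[0.0019, 0.0025, 0.004] [0.7, 2.1, 8.3]
[0.0021, 0.0023, 0.0041] [0.7, 2.1, 8.3]
[0.0023, 0.002, 0.0041] [0.7, 2.1, 8.3]
q [-0.23  0.02  1.65 -0.14  1.73  1.04]
```

>>> servo_tool(delta_pos=[[0,0,0.004],[0.001,0,0.004],[0.001,0.001,0.004],[0.001,0.001,0.004],[0.001,0.001,0.004]], dr=[[0.7,2.1,8.3],[0.7,2.1,8.3],[0.7,2.1,8.3],[0.7,2.1,8.3],[0.7,2.1,8.3]], grip=[0.4,0.4,0.4,0.4,0.4])

```text
t: 7.8
tool_pos: [0.5291, -0.1046, 0.2381]
tool_rot: [0.327, 1.932, -1.941]
contact_force: [-0.1, -0.4, -1.4]
opening: 0.0618
```

```bash
python3 - <<'E'
from plan import *
rows(*goal([SEAT[0],SEAT[1],.22],0,TH))
E
```

```text
t 7.8 pos [ 0.5291 -0.1046  0.2381] D 0.0141 ang 25.3 rows 3 open 0.0618 F [-0.1 -0.4 -1.4]
[0.0015, 0.0019, 0.004] [0.8, 1.9, 8.2]
[0.0017, 0.0017, 0.0041] [0.8, 1.9, 8.2]
[0.0018, 0.0015, 0.0041] [0.8, 1.9, 8.2]
q [-0.43 -0.42  2.08  0.22  1.1   0.97]
```

>>> servo_tool(delta_pos=[[0.0015,0.002,0.004],[0.0015,0.0015,0.004],[0.002,0.0015,0.004],[0,0,0]], dr=[[0.8,1.9,8.2],[0.8,1.9,8.2],[0.8,1.9,8.2],[0,0,0]], grip=[0.4,0.4,0.4,0.4])

```text
t: 8.3
tool_pos: [0.5223, -0.1151, 0.2166]
tool_rot: [0.799, 1.717, -1.707]
contact_force: [-0.1, 0.3, -1.8]
opening: 0.0619
```

```bash
python3 - <<'E'
from plan import *
rows(*goal([SEAT[0],SEAT[1],.22],0,TH))
E
python3 c.py v1 side,top
```

```text
t 8.3 pos [ 0.5223 -0.1151  0.2166] D 0.0161 ang 0.8 rows 1 open 0.0619 F [-0.1  0.3 -1.8]
[-0.0153, -0.0047, 0.0017] [0.0, -0.7, 0.3]
q [-0.56 -0.64  2.37  0.65  0.74  0.69]
8.3 [ 0.5223 -0.1151  0.2166] open 0.06191403928181595 [-0.1  0.3 -1.8] q [-0.56 -0.64  2.37  0.65  0.74  0.69]
y [ 0.76  0.   -0.65]
side [262 122  20  16 205] [273. 135.]
top [279 176  27  27 578] [290. 191.]
cost 431.080430603614 426.9180209347022 x0 [0.0091 0.0028 0.7069 0.     0.    ] x [0.0095 0.0038 0.7193 0.     0.0017] 
mid [ 0.519  -0.115   0.2069] d [ 0.012  0.008 -1.   ] tiltFromDown 0.8 rimctr [ 0.5195 -0.1147  0.1649] lowest rim z 0.1645
```

View pics/v1_side.png

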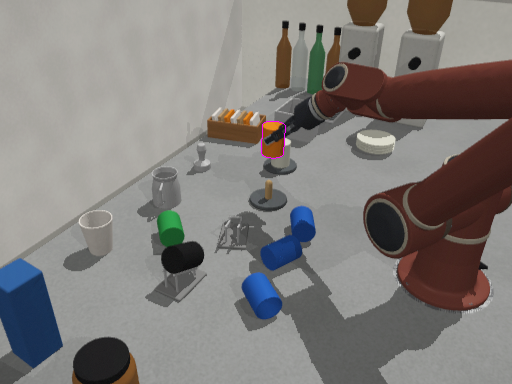

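View pics/v1_top.png

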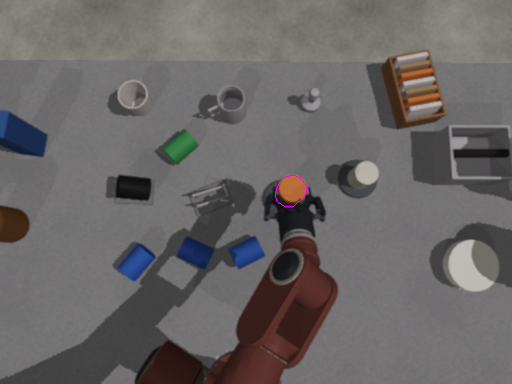

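```bash
sed -i 's/^CT=.*/CT=np.array([.009,.0055,0]); TH=40.7/' plan.py
python3 - <<'E'
from plan import *
rows(*goal([SEAT[0],SEAT[1],.16],0,TH),2)
E
```

```text
t 8.4 pos [ 0.5248 -0.1159  0.2216] D 0.0516 ang 0.7 rows 2 open 0.0617 F [ 0.3  0.4 -0.8]
[0.0176, 0.0188, 0.0007] [-0.0, -0.3, -0.2]
[0.0176, 0.0189, 0.0006] [-0.0, -0.3, -0.2]
q [-0.56 -0.64  2.36  0.64  0.74  0.69]
```

>>> servo_tool(delta_pos=[[0.018,0.019,0.001],[0.0175,0.019,0.001],[0,0,0]], dr=[[0,-0.3,-0.2],[0,-0.3,-0.2],[0,0,0]], grip=[0.4,0.4,0.4])

```text
t: 8.78
tool_pos: [0.5349, -0.1185, 0.1749]
tool_rot: [0.78, 1.703, -1.71]
contact_force: [1.3, 0.3, -1.2]
opening: 0.0617
```

```bash
python3 c.py v2 side,top
python3 - <<'E'
from plan import *
rows(*goal([SEAT[0],SEAT[1],.13],0,TH),2)
im=np.hstack([cv2.resize(cv2.imread("pics/v2_side.png")[120:220,220:320],None,fx=4,fy=4),cv2.resize(cv2.imread("pics/v2_top.png")[148:248,240:340],None,fx=4,fy=4)])
cv2.imwrite("pics/v2.png",im)
E
```

```text
8.78 [ 0.5349 -0.1185  0.1749] open 0.061662408758250915 [ 1.3  0.3 -1.2] q [-0.55 -0.53  2.38  0.73  0.64  0.56]
y [ 0.76  -0.001 -0.65 ]
side [258 134  21  17 208] [269. 147.]
top [279 174  25  27 530] [290. 188.]
cost 405.2311111111111 397.8786312518149 x0 [0.0091 0.0028 0.7069 0.     0.    ] x [0.009  0.0024 0.7205 0.0003 0.0326] 
mid [ 0.5309 -0.1189  0.1665] d [ 0.013 -0.039 -0.999] tiltFromDown 2.3 rimctr [ 0.5314 -0.1205  0.1245] lowest rim z 0.1232
t 8.88 pos [ 0.5359 -0.1193  0.178 ] D 0.038 ang 0.7 rows 2 open 0.0618 F [ 0.4 -0.3 -1.2]
[0.016, 0.0102, -0.0013] [-0.1, 0.3, -0.2]
[0.016, 0.0102, -0.0013] [-0.1, 0.3, -0.2]
q [-0.55 -0.53  2.37  0.73  0.64  0.56]
```

View pics/v2.png

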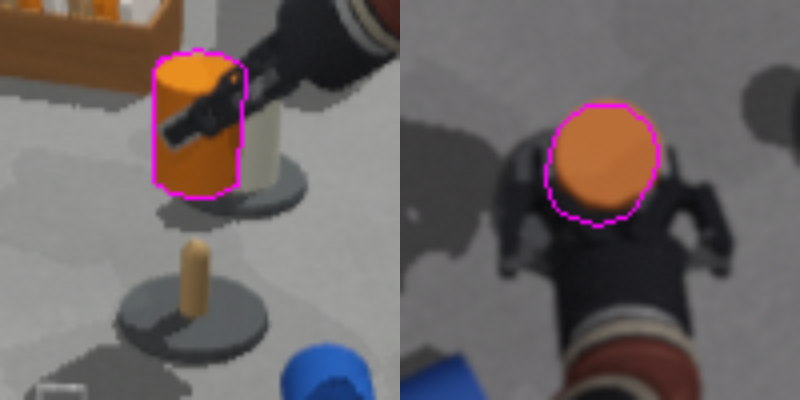

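>>> servo_tool(delta_pos=[[0.017,0.012,-0.001],[0.016,0.011,-0.001],[0,0,0]], dr=[[0,0.3,-0.2],[0,0.3,-0.2],[0,0,0]], grip=[0.4,0.4,0.4])

```text
t: 9.25
tool_pos: [0.5359, -0.1191, 0.1453]
tool_rot: [0.791, 1.698, -1.71]
contact_force: [-0.6, 0.5, -1.1]
opening: 0.0618
```

```bash
python3 c.py v3 side,top
python3 - <<'E'
from plan import *
rows(*goal([SEAT[0],SEAT[1],.09],0,TH),3)
im=np.hstack([cv2.resize(cv2.imread("pics/v3_side.png")[120:220,220:320],None,fx=4,fy=4),cv2.resize(cv2.imread("pics/v3_top.png")[148:248,240:340],None,fx=4,fy=4)])
cv2.imwrite("pics/v3.png",im)
E
```

```text
9.25 [ 0.5359 -0.1191  0.1453] open 0.061756151695521615 [-0.6  0.5 -1.1] q [-0.55 -0.47  2.4   0.81  0.58  0.47]
y [ 0.764 -0.005 -0.645]
side [258 143  20  17 198] [268. 156.]
top [278 176  25  26 508] [289. 190.]
cost 377.1880815071127 369.4722916470534 x0 [0.0091 0.0028 0.7069 0.     0.    ] x [0.0097 0.0025 0.7236 0.0003 0.0166] 
mid [ 0.5316 -0.1195  0.1362] d [ 0.022 -0.022 -0.999] tiltFromDown 1.8 rimctr [ 0.5325 -0.1204  0.0943] lowest rim z 0.0932
t 9.35 pos [ 0.5368 -0.1198  0.1474] D 0.0475 ang 0.9 rows 3 open 0.0616 F [ 0.1  1.2 -1.9]
[0.0133, 0.0085, -0.0011] [-0.1, 0.1, -0.2]
[0.0133, 0.0086, -0.001] [-0.1, 0.1, -0.2]
[0.0132, 0.0086, -0.001] [-0.1, 0.1, -0.2]
q [-0.55 -0.47  2.39  0.81  0.58  0.47]
```

View pics/v3.png

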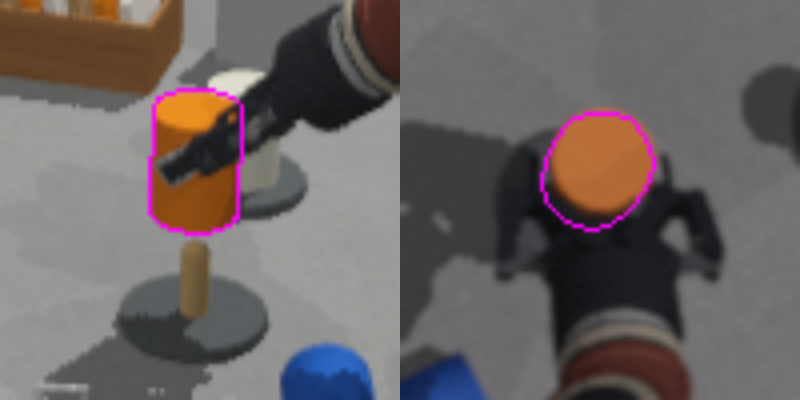

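>>> servo_tool(delta_pos=[[0.013,0.007,-0.001],[0.013,0.0085,-0.001],[0.013,0.0085,-0.001],[0,0,0]], dr=[[0,0.1,-0.2],[0,0.1,-0.2],[0,0.1,-0.2],[0,0,0]], grip=[0.4,0.4,0.4,0.4])

```text
t: 9.85
tool_pos: [0.5345, -0.1196, 0.1108]
tool_rot: [0.796, 1.69, -1.713]
contact_force: [-0.5, 0.4, -2.2]
opening: 0.0619
```

```bash
python3 c.py v4 side,top
python3 - <<'E'
from plan import *
rows(*goal([SEAT[0],SEAT[1],.064],0,TH),3)
im=np.hstack([cv2.resize(cv2.imread("pics/v4_side.png")[120:220,220:320],None,fx=4,fy=4),cv2.resize(cv2.imread("pics/v4_top.png")[148:248,240:340],None,fx=4,fy=4)])
cv2.imwrite("pics/v4.png",im)
E
```

```text
9.85 [ 0.5345 -0.1196  0.1108] open 0.061931137714015684 [-0.5  0.4 -2.2] q [-0.55 -0.4   2.42  0.93  0.51  0.33]
y [ 0.767 -0.012 -0.641]
side [259 154  20  17 199] [269. 167.]
top [277 179  24  25 474] [288. 192.]
cost 364.0490119184929 347.49690911044615 x0 [0.0091 0.0028 0.7069 0.     0.    ] x [0.0097 0.0006 0.708  0.0006 0.0388] 
mid [ 0.5287 -0.1203  0.103 ] d [ 0.011 -0.049 -0.999] tiltFromDown 2.9 rimctr [ 0.5292 -0.1224  0.061 ] lowest rim z 0.0594
t 9.95 pos [ 0.5354 -0.1202  0.1126] D 0.0386 ang 1.2 rows 3 open 0.0617 F [-0.2  0.4 -1. ]
[0.0108, 0.0069, -0.0012] [-0.2, 0.1, -0.3]
[0.0107, 0.007, -0.0012] [-0.2, 0.1, -0.3]
[0.0107, 0.0071, -0.0011] [-0.2, 0.1, -0.3]
q [-0.55 -0.4   2.42  0.93  0.51  0.33]
```

View pics/v4.png

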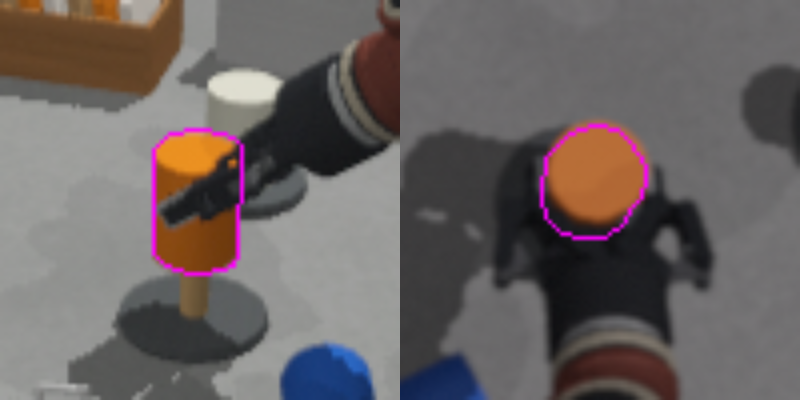

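>>> servo_tool(delta_pos=[[0.0105,0.007,-0.0015],[0.0105,0.007,-0.0015],[0.0105,0.007,-0.001],[0,0,0]], dr=[[-0.2,0.1,-0.3],[-0.2,0.1,-0.3],[-0.2,0.1,-0.3],[0,0,0]], grip=[0.4,0.4,0.4,0.4])

```text
t: 10.45
tool_pos: [0.5353, -0.119, 0.0821]
tool_rot: [0.792, 1.695, -1.71]
contact_force: [0.1, 0.0, -1.8]
opening: 0.0614
```

```bash
python3 c.py v5 side,top
python3 - <<'E'
from plan import *
rows(*goal([SEAT[0],SEAT[1],.054],0,TH),3)
print(R.from_rotvec(ctrl.get_obs()["tool_rot"]).as_matrix().round(3))
im=np.hstack([cv2.resize(cv2.imread("pics/v5_side.png")[120:220,220:320],None,fx=4,fy=4),cv2.resize(cv2.imread("pics/v5_top.png")[148:248,240:340],None,fx=4,fy=4)])
cv2.imwrite("pics/v5.png",im)
E
```

```text
10.45 [ 0.5353 -0.119   0.0821] open 0.06141248196410994 [ 0.1  0.  -1.8] q [-0.55 -0.32  2.42  1.05  0.47  0.19]
y [ 0.765 -0.006 -0.644]
side [258 162  20  17 209] [268. 175.]
top [276 181  23  24 449] [286. 194.]
cost 337.61042675893884 329.7302539601209 x0 [0.0091 0.0028 0.7069 0.     0.    ] x [0.0094 0.0022 0.7145 0.     0.0233] 
mid [ 0.531  -0.1191  0.0735] d [ 0.015 -0.031 -0.999] tiltFromDown 2.0 rimctr [ 0.5316 -0.1203  0.0315] lowest rim z 0.0304
t 10.55 pos [ 0.536  -0.1194  0.0834] D 0.0199 ang 0.9 rows 3 open 0.0617 F [ 0.  -0.2 -2.8]
[0.006, 0.0027, -0.0009] [-0.1, 0.1, -0.3]
[0.006, 0.0027, -0.0008] [-0.1, 0.1, -0.3]
[0.006, 0.0028, -0.0008] [-0.1, 0.1, -0.3]
q [-0.55 -0.32  2.42  1.05  0.47  0.19]
[[-0.642  0.767 -0.002]
 [-0.005 -0.007 -1.   ]
 [-0.767 -0.642  0.009]]
```

View pics/v5.png

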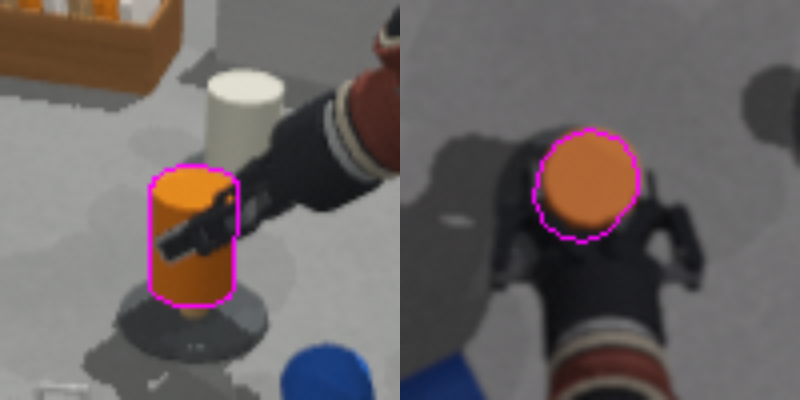

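>>> servo_tool(delta_pos=[[0.0055,0.004,-0.0005],[0.005,0.003,-0.0005],[0,0,0]], dr=[[-0.1,0.1,-0.2],[-0.1,0.1,-0.2],[0,0,0]], grip=[0.4,0.4,0.4])

```text
t: 10.92
tool_pos: [0.5355, -0.1191, 0.0722]
tool_rot: [0.791, 1.699, -1.71]
contact_force: [-0.5, -0.5, -2.1]
opening: 0.0615
```

>>> servo_tool(delta_pos=[[0.0025,0.002,0],[0,0,0]], dr=[[0,0,0],[0,0,0]], grip=[0.4,0.4])

```text
t: 11.18
tool_pos: [0.5354, -0.1191, 0.0686]
tool_rot: [0.791, 1.7, -1.71]
contact_force: [0.1, 0.6, -1.2]
opening: 0.0615
```

```bash
python3 c.py v6 side,top
python3 - <<'E'
from plan import *
rows(*goal([SEAT[0],SEAT[1],.054],0,TH),3)
E
```

```text
11.18 [ 0.5354 -0.1191  0.0686] open 0.061545765671638546 [ 0.1  0.6 -1.2] q [-0.55 -0.28  2.42  1.11  0.46  0.12]
y [ 0.764 -0.005 -0.646]
side [258 166  20  18 208] [268. 179.]
top [275 182  24  24 442] [286. 194.]
cost 339.40473663975393 328.89722037881216 x0 [0.0091 0.0028 0.7069 0.     0.    ] x [0.0089 0.0022 0.7278 0.0001 0.0337] 
mid [ 0.5313 -0.1192  0.0604] d [ 0.026 -0.039 -0.999] tiltFromDown 2.7 rimctr [ 0.5324 -0.1208  0.0185] lowest rim z 0.017
t 11.28 pos [ 0.5356 -0.1192  0.0691] D 0.0072 ang 0.6 rows 3 open 0.0617 F [-0.4  0.  -1.3]
[0.0023, -0.0002, -0.0007] [-0.1, 0.1, -0.2]
[0.0023, -0.0002, -0.0007] [-0.1, 0.1, -0.2]
[0.0023, -0.0002, -0.0007] [-0.1, 0.1, -0.2]
q [-0.55 -0.28  2.42  1.11  0.46  0.12]
```

Now ~5–7 mm left; small steps with force watched.

>>> servo_tool(delta_pos=[[0.002,0.0015,0],[0,0,0]], dr=[[0,0,0],[0,0,0]], grip=[0.4,0.4])

```text
t: 11.52
tool_pos: [0.5356, -0.1193, 0.0666]
tool_rot: [0.791, 1.698, -1.71]
contact_force: [0.8, -0.5, -1.0]
opening: 0.0616
```

>>> servo_tool(delta_pos=[[0.0015,0.001,0],[0,0,0]], dr=[[0,0,0],[0,0,0]], grip=[0.4,0.4])

```text
t: 11.78
tool_pos: [0.5354, -0.1193, 0.0648]
tool_rot: [0.791, 1.698, -1.709]
contact_force: [0.1, 0.9, -2.0]
opening: 0.0617
```

>>> servo_tool(delta_pos=[[0.001,0.001,0],[0,0,0]], dr=[[0,0,0],[0,0,0]], grip=[0.4,0.4])

```text
t: 12.02
tool_pos: [0.5355, -0.1194, 0.0633]
tool_rot: [0.791, 1.698, -1.71]
contact_force: [-0.5, -0.6, -0.8]
opening: 0.0617
```

>>> servo_tool(delta_pos=[[0.001,0.001,0],[0,0,0]], dr=[[0,0,0],[0,0,0]], grip=[0.4,0.4])

```text
t: 12.28
tool_pos: [0.5361, -0.1196, 0.0624]
tool_rot: [0.792, 1.697, -1.709]
contact_force: [-0.1, 0.5, -0.3]
opening: 0.0615
```

>>> servo_tool(delta_pos=[[0.001,0.001,0],[0,0,0]], dr=[[0,0,0],[0,0,0]], grip=[0.4,0.4])

```text
t: 12.52
tool_pos: [0.5372, -0.1199, 0.0625]
tool_rot: [0.794, 1.696, -1.707]
contact_force: [-0.5, -0.1, -1.6]
opening: 0.0615
```

```bash
python3 c.py v7 side,top
python3 - <<'E'
from plan import *
im=np.hstack([cv2.resize(cv2.imread("pics/v7_side.png")[120:220,220:320],None,fx=4,fy=4),cv2.resize(cv2.imread("pics/v7_top.png")[148:248,240:340],None,fx=4,fy=4)])
cv2.imwrite("pics/v7.png",im)
E
```

```text
12.53 [ 0.5372 -0.1199  0.0625] open 0.06148160975098695 [-0.5 -0.1 -1.6] q [-0.55 -0.26  2.42  1.16  0.45  0.07]
y [ 0.767 -0.005 -0.642]
side [257 167  21  18 212] [267. 181.]
top [276 182  22  24 433] [286. 194.]
cost 342.2422606689735 307.1945415705641 x0 [0.0091 0.0028 0.7069 0.     0.    ] x [ 0.002  -0.002   0.8147  0.0002  0.0573] 
mid [ 0.5344 -0.1201  0.0622] d [ 0.117 -0.063 -0.991] tiltFromDown 7.6 rimctr [ 0.5393 -0.1228  0.0206] lowest rim z 0.0164
```

View pics/v7.png

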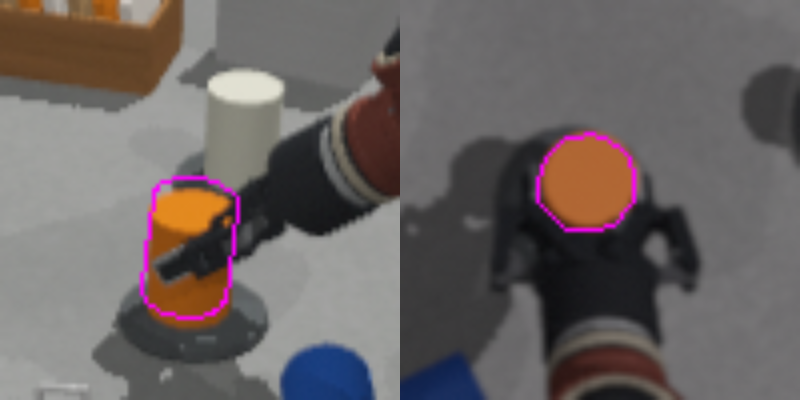

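```bash
cat > e.py <<'E'
from plan import *
import sys
tag=sys.argv[1]; o=ctrl.get_obs(); P=o["tool_pos"];Q=R.from_rotvec(o["tool_rot"]).as_matrix()
print(o["t"],P.round(4),o["opening"],o["contact_force"].round(1),o["q"].round(2))
out=[]
for c,u,v in (("side",268,185),("top",288,195)):
    C=cam(c); im=np.ascontiguousarray(ctrl.get_image(c)[:,:,::-1])
    hsv=cv2.cvtColor(im,cv2.COLOR_BGR2HSV); m=((hsv[...,0]<20)&(hsv[...,1]>165)&(hsv[...,2]>60))
    b=cv2.resize(im,None,fx=4,fy=4,interpolation=cv2.INTER_CUBIC)
    x0,y0=[float(a) for a in sys.argv[2:4]]
    h=hullmask(C,cuppts(np.array([x0,y0,.054]),-Z)); cv2.polylines(b,[np.round((h+.5)*4).astype(np.int32)],True,(255,0,255),1)
    h=hullmask(C,cuppts(np.array([*SEAT[:2],.006]),Z,.058,.006)); cv2.polylines(b,[np.round((h+.5)*4).astype(np.int32)],True,(0,255,0),1)
    out.append(b[v*4-200:v*4+200,u*4-200:u*4+200])
cv2.imwrite(f"pics/{tag}.png",np.hstack(out))
E
python3 e.py e1 .5315 -.119
```

```text
12.625 [ 0.5372 -0.1199  0.0625] 0.06145797746332142 [0.  0.  0.2] [-0.55 -0.26  2.42  1.16  0.45  0.07]
```

View pics/e1.png

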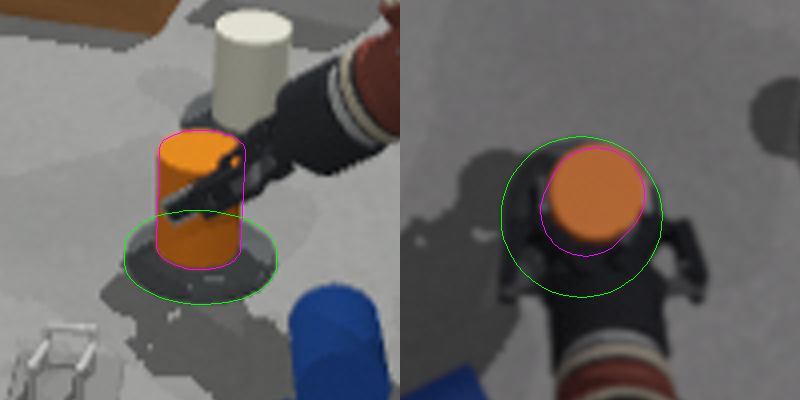

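>>> servo_tool(delta_pos=[[0.0015,0.0012,0]], dr=[[0,0,0]], grip=[0.4])

```text
t: 12.85
tool_pos: [0.5383, -0.1201, 0.0623]
tool_rot: [0.797, 1.695, -1.705]
contact_force: [-7.4, 2.5, 14.4]
opening: 0.062
```

>>> servo_tool(delta_pos=[[-0.0008,-0.0006,0],[0,0,0],[0,0,0],[0,0,0],[0,0,0]], dr=[[0,0,0],[0,0,0],[0,0,0],[0,0,0],[0,0,0]], grip=[0.4,0.6,0.8,0.9,1])

```text
t: 13.48
tool_pos: [0.5377, -0.1199, 0.0623]
tool_rot: [0.796, 1.696, -1.706]
contact_force: [0.0, 0.6, 0.3]
opening: 0.0852
```

>>> servo_tool(delta_pos=[[0,0,0],[0,0,0]], dr=[[0,0,0],[0,0,0]], grip=[1,1])

```text
t: 13.72
tool_pos: [0.5378, -0.12, 0.0624]
tool_rot: [0.796, 1.696, -1.706]
contact_force: [-0.8, -0.3, 0.8]
opening: 0.0852
```

```bash
python3 e.py e2 .5315 -.119; python3 - <<'E'
from plan import *
cv2.imwrite("pics/e2w.png",ctrl.get_image("wrist")[:,:,::-1])
E
```

```text
13.725 [ 0.5378 -0.12    0.0624] 0.08521943220651208 [-0.8 -0.3  0.8] [-0.55 -0.26  2.41  1.17  0.45  0.06]
```

View pics/e2.png

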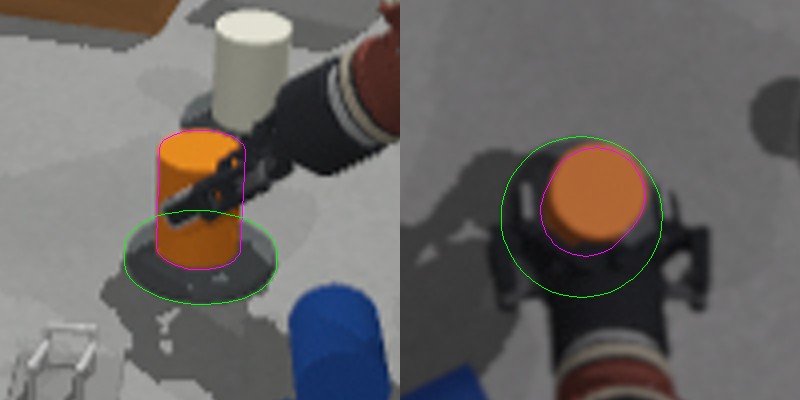

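View pics/e2w.png

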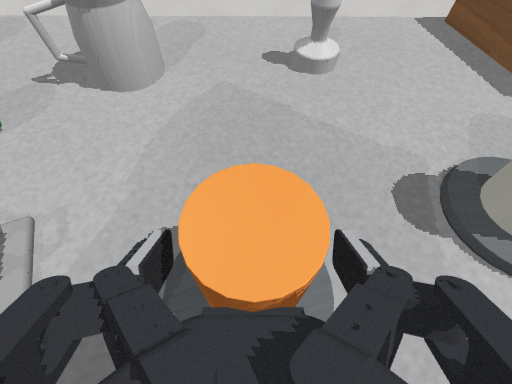

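>>> servo_tool(delta_pos=[[0,-0.01,0],[0,-0.015,0],[0,-0.015,0]], dr=[[0,0,0],[0,0,0],[0,0,0]], grip=[1,1,1])

```text
t: 14.25
tool_pos: [0.5062, -0.1193, 0.0875]
tool_rot: [0.794, 1.699, -1.706]
contact_force: [-0.5, -0.2, 0.3]
opening: 0.086
```

```bash
python3 e.py e3 .5315 -.119
```

```text
14.25 [ 0.5062 -0.1193  0.0875] 0.08604319078381309 [-0.5 -0.2  0.3] [-0.6  -0.44  2.49  1.    0.54  0.23]
```

View pics/e3.png

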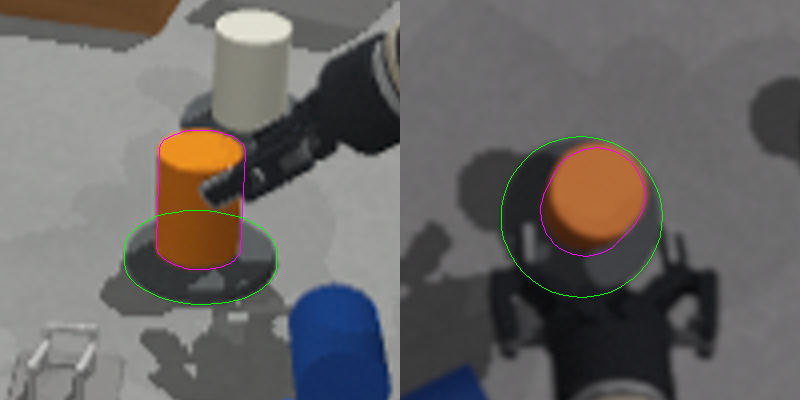

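>>> servo_tool(delta_pos=[[-0.012,-0.02,0],[-0.014,-0.022,0],[-0.014,-0.022,0],[-0.014,-0.022,0],[0,0,0]], dr=[[0,0,0],[0,0,0],[0,0,0],[0,0,0],[0,0,0]], grip=[1,1,1,1,1])

```text
t: 14.98
tool_pos: [0.475, -0.1188, 0.1863]
tool_rot: [0.795, 1.698, -1.704]
contact_force: [0.4, 0.6, -0.5]
opening: 0.0856
```

```bash
python3 e.py e4 .5315 -.119; python3 - <<'E'
from plan import *
cv2.imwrite("pics/e4s.png",ctrl.get_image("side")[:,:,::-1]);cv2.imwrite("pics/e4t.png",ctrl.get_image("top")[:,:,::-1])
E
```

```text
14.975 [ 0.475  -0.1188  0.1863] 0.08564443743177541 [ 0.4  0.6 -0.5] [-0.66 -0.79  2.51  0.71  0.81  0.57]
```

View pics/e4.png

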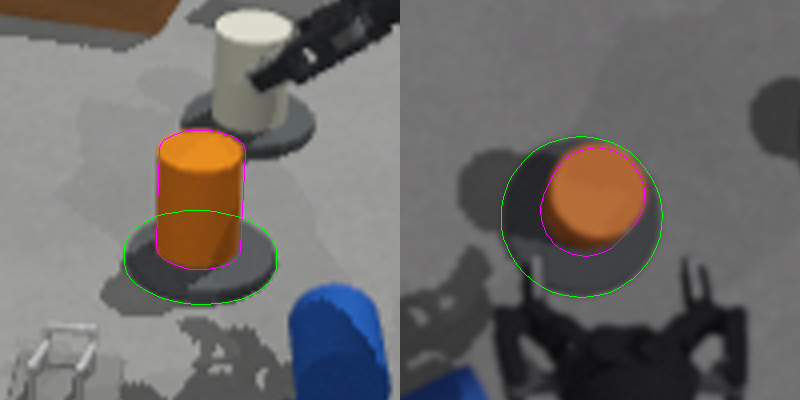

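View pics/e4s.png

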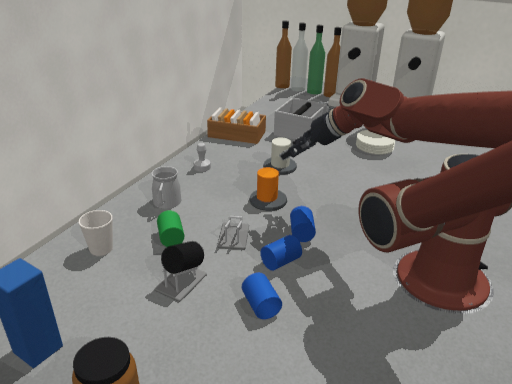

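```bash
python3 -c "
from h import *
print(ctrl.finish_job())"
```

```text
the job is handed in; nothing more can be done
None
```

The orange cup is mouth down over the empty peg with its rim on the dish. I handed the job in at about 15 s.

I gripped the cup across its flanks at 45 N, lifted it straight up, turned it over above the stand and lowered it over the peg in small steps. I let go only after it touched down.

**Last checks**
- **Touchdown:** the downward motion stopped at the seated height. One further small push gave about 14 N upward, and I eased that off before opening.
- **Position:** after release, the side and top pictures match an upright cup resting at the seated height, within 1–2 pixels (2–3 mm). The gripper was clear of the cup.
- **Other cups:** the black cup, white cup and look-alikes look unmoved by eye in the final side picture. I saved a final full top picture but did not check it.

**Disagreement:** at touchdown, my fit of the cup's shape gave a 7.6 degree tilt. I took this as a bad fit, because the gripper hid part of the cup and the drawn outline clearly missed it. The direct overlay on the pictures showed the cup upright before and after release.

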